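# Lay the tea tray as its drawing shows

### The job

Lay the tea tray to match the outlines drawn on it: stand the small glass jar with the tan lid upright on the round outline, and lay the teaspoon on the spoon outline with its bowl over the drawn bowl. Leave the spice jar with the black cap where it stands.

Things in the scene. Friction and masses are not known exactly. Their poses are not given: they have to be found in the camera images.
- jar_mid (a point): Centre (half-way up) of the small round glass jar with a flat tan screw lid: 56 mm across, 93 mm high, 0.19 kg, closed, standing upright loose on the range top. z up the jar.
- spoon_mid (a point): Middle of the teaspoon (blue-grey handle, pale bowl), lying loose on the range top: 138 mm long, 13 mm high, 27 mm wide at the bowl, about 20 mm wide where it is gripped at its middle, 20 g. This point is half-way along and 6.5 mm above the underside. x points along the spoon from handle to bowl, z up.
- jar_spot (a point): Centre of the round outline (66 mm across) drawn in blue on the tray's floor, at floor height. The tray is a fixed white rectangle, 300 by 200 mm, on 16 mm feet, with a wooden rim 10 mm higher than its floor; its floor is 24 mm above the range top and level. This outline is 88 mm from the tray's centre, on its long middle line; the long inner walls are 92 mm either side of that line. x points along the long middle line, away from the spoon outline; z up.
- spoon_spot (a point): Middle of the spoon-shaped blue outline (144 mm long, 33 mm wide at the bowl) drawn on the same tray floor, at floor height, 145 mm from the round outline's centre on the tray's long middle line. x points from the drawn handle to the drawn bowl, which is the end near the round outline; z up.
- spice_jar_mid (a point): Centre (half-way up) of the spice jar with the black cap, a bystander: 41 mm across, 105 mm high, standing loose on the range top.

How it is judged:
By the outcome, as a careful person would: the job done as asked, in the order asked, and still so for the second after the job is handed in, with the robot touching nothing.
It also fails if it takes over 58 s, if anything falls off the work surface, if the arm or the gripper's body presses on something with over 40 N, if the wrist force passes 120 N, or if a joint passes its speed limit or range.

### The arm

A 6-joint arm with a two-finger parallel gripper is mounted at the origin on a cart in front of the work surface, level with it; the furniture and walls round the work are solid. World frame = base frame: x ahead of the robot, y to its left, z up, the work surface at z = 0. Lengths are in mm, angles in degrees, forces in N, time in s.
With the tool pointing down it reaches from about 350 to 850 mm from the base axis. Payload 8.1 kg.
Tool frame: the origin (TCP) lies between the finger pads; the fingertips stand 22 mm ahead of it and the grasp point (between the pads) lies 3 mm ahead of it; z points along the fingers, y is the line along which they close (so a half turn about z gives the same grasp; the last joint's range is limited). The gripper opens to 85 mm and grips with 20 to 120 N. Pads are 22 mm wide; open, the fingers measure 114 mm over their backs; the gripper's body (76 mm by 85 mm) begins 54 mm behind the grasp point. The pads swing forward as they close: fully open they stand 13 mm farther back than shut.
Start: joints at [61.971, 7.471, 85.268, -0, 87.261, -4.893], TCP at [235.729, 551.758, 253.292] pointing down, gripper open.
Joint ranges: [-169.43, 169.43], [-51.17, 129.36], [1.28, 143.12], [-76.62, 256.62], [0, 156.53], [-152.29, 152.29]. Speed limits (degrees/s): [136.94, 136.94, 159.86, 180, 180, 180].

### API

Orientations are given as [roll, pitch, yaw] about the fixed x, y, z axes, in that order (R = Rz(yaw) Ry(pitch) Rx(roll)).
In Python, from bench import sense, snapshot, calibration, hand_in gives the robot as it stands.
- The arm moves only by the shell command python3 -m crank 'ROWS' [FORCE]. ROWS is JSON, a list of rows, each a list of 5 numbers: the shift along the tool's x, y, z in cm, then the turn about the tool's z in rad, then the finger opening in cm, from 0 to 8.54. A call has 1 to 20 rows; each row is the pose to reach, as a shift and turn from the pose commanded when the call began, along the tool's axes at that moment; what a row does not reach only later rows make up. A row lasts 1/10 s, in which the tool goes at most 50 mm and 8.59 degrees, less where a joint would pass 70% of its speed; a pose out of reach is approached as far as the arm can. A call with a gripper value outside its range is refused whole. The fingers move at their own pace and stop on an object; FORCE is the grip in N (left out, the last holds). Time passes only in rows, so rows that repeat a pose let the fingers close. It gives the time, the measured TCP pose, the force, the opening and the grip force at its end, in the units of the state.
- sense(): the state, without advancing time (a new reading comes with each control period).
- snapshot(name): name is "side" or "top"; returns (picture, depth): 384x512x3 uint8, red, green, blue; 384x512 float32, mm along the optical axis (not along the pixel's ray), 0 where there is no reading.
- calibration(name): a dict with "fovy" (degrees; the focal length in pixels is half the picture's height over the tangent of half this angle, whatever the lens; pixels are square), "cx", "cy" (the principal point, pixels), "rvec" (rotation vector, rad) and "tvec" (3), from world to camera coordinates, as OpenCV has them. Camera axes: x right, y down, z forward; pixel columns grow to the right and rows downward; lengths in mm; the calibration is good to about 2 mm. A picture is of the moment at which its call begins. calibration takes no time and is no camera call.
- hand_in(): hands the job in; it is judged then, once.
The state is a dict: "time": time; "joint_pos": joint angles; "qd": joint speeds; "joint_efforts": joint torques, N m; "tool_pos": TCP position; "tcp_rot": TCP orientation; "ft_force": force on the tool from outside, world axes, zero at the start; "wrist_torque": the same for the moment, N m; "finger_gap": finger opening in mm; "grip_force": force on a finger pad.
Only numpy, scipy, OpenCV 4.12 (cv2) and the standard library are available. Lean on these libraries where they do the work, as an engineer would, in place of code of your own. Each camera call takes 0.05 s, during which the arm holds its last target. There are 200 camera calls.

## Working session

There is one attempt and no reset: what is moved stays moved. The work goes in short steps, Python scripts to look and compute and a shell command to move; the robot and the scene stay as the last step left them, time stands still between calls to the robot, and variables do not carry over. Pictures are saved under pics/ and viewed, at most 10 in all, crops included, and the job is handed in when it is done.

```bash
ls; mkdir -p pics
cat > h.py <<'E'
import numpy as np, cv2
from bench import sense, snapshot, calibration
def cam(n):
    c=calibration(n); f=192/np.tan(np.radians(c["fovy"])/2)
    R=cv2.Rodrigues(np.array(c["rvec"],float))[0]; t=np.array(c["tvec"],float).ravel()
    return f,c["cx"],c["cy"],R,t,c
def ray(n,u,v,z):
    f,cx,cy,R,t,_=cam(n); d=R.T@np.array([(u-cx)/f,(v-cy)/f,1]); o=-R.T@t
    return o+d*(z-o[2])/d[2]
def cloud(n,dep):
    f,cx,cy,R,t,_=cam(n); v,u=np.mgrid[:384,:512]
    P=np.stack([(u-cx)/f*dep,(v-cy)/f*dep,dep],-1)
    return (P-t)@R
def proj(n,p):
    f,cx,cy,R,t,_=cam(n); q=R@np.array(p,float)+t
    return f*q[0]/q[2]+cx, f*q[1]/q[2]+cy
E
python3 - <<'E'
from h import *
for n in("top","side"):
    p,d=snapshot(n); np.savez(f"{n}0.npz",p=p,d=d)
    cv2.imwrite(f"pics/{n}0.png",p[...,::-1])
    f,cx,cy,R,t,c=cam(n); print(n,c,-R.T@t)
a=[cv2.imread(f"pics/{n}0.png") for n in("top","side")]
print(sense())
E
```

```text
pics
top {'fovy': 44.21476960486499, 'cx': 255.15065380319643, 'cy': 190.46333023645573, 'rvec': array([ 2.17062688, -2.11815423,  0.15434142]), 'tvec': array([  99.25136854,  544.23178388, 1065.69379426])} [ 380.86330629  108.02933393 1133.58508141]
side {'fovy': 53.92378775557189, 'cx': 257.91298842290524, 'cy': 192.89406703990494, 'rvec': array([ 1.89039411, -0.5575535 ,  0.40575254]), 'tvec': array([-391.75032169,  210.59008356,  535.77213423])} [  86.8582566  -562.42280314  401.25367466]
{'time': 0.1, 'joint_pos': array([ 6.19700916e+01,  7.51033250e+00,  8.53246526e+01,  4.40222843e-05,
        8.72617308e+01, -4.89424884e+00]), 'qd': array([-0.03212416, -0.08798461, -0.10824101,  0.06289159, -0.08059906,
       -0.11995442]), 'joint_efforts': array([ 1.38859552e-03, -5.70952034e+01, -5.01941264e+01, -1.59762812e-04,
        8.23139999e-03, -9.90066184e-06]), 'tool_pos': array([235.51508281, 551.33460662, 252.33852027]), 'tcp_rot': array([-1.79903641e+02, -8.29530446e-03,  1.56864331e+02]), 'ft_force': array([ 0.68685352,  0.56333634, -0.32162819]), 'wrist_torque': array([ 0.00881302, -0.00481003, -0.10440608]), 'grip_force': 0.0, 'finger_gap': 85.62151342469275}
```

View pics/top0.png

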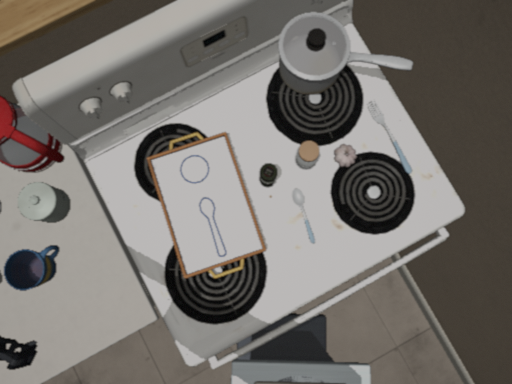

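View pics/side0.png

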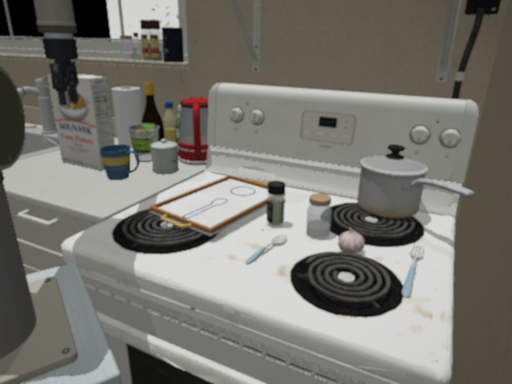

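The top view shows the jar lid at (308,151), the spoon from bowl (298,195) to handle end (311,240), and the spice jar at (268,175). It also shows the round outline at (195,169) and the spoon outline from bowl (207,206) to handle end (222,255). The side view agrees. A garlic bulb sits beside the jar at (345,155).

Run:
```python
from h import *
z=np.load("top0.npz"); p=z["p"]; d=z["d"]
hsv=cv2.cvtColor(p,cv2.COLOR_RGB2HSV)
tp=cv2.resize(p[90:290,140:360],None,fx=3.6,fy=3,interpolation=cv2.INTER_CUBIC)
tp=cv2.resize(p[120:270,140:360],None,fx=3.6,fy=3.6,interpolation=cv2.INTER_CUBIC)
cv2.imwrite("pics/crop0.png",tp[...,::-1])
m=cv2.inRange(hsv,(105,45,30),(135,255,230))
n,l,s,c=cv2.connectedComponentsWithStats(m,connectivity=8)
for i in range(1,n):
    if s[i,4]>20 and 140<c[i][0]<420 and 90<c[i][1]<300:
        (u,v),(w,h),a=cv2.minAreaRect(np.argwhere(l==i)[:,::-1].astype(np.float32)); print("blue",s[i],(u,v),(w,h),a,ray("top",u,v,24).round(1))
P=cloud("top",d)
for nm,(u,v) in dict(lid=(308,148),cap=(268,172),tray=(180,200),bowl=(298,196),range_=(240,130),garl=(345,155)).items(): print(nm,P[v,u].round(1))
# tall things above range near
H=P[...,2]
for lo,hi,box in((80,130,(255,125,330,195)),(4,20,(285,180,320,250)),(15,60,(330,140,360,170))):
    m=np.zeros(d.shape,np.uint8); x0,y0,x1,y1=box
    m[y0:y1,x0:x1]=((H>lo)&(H<hi)&(d>0))[y0:y1,x0:x1]
    n,l,s,c=cv2.connectedComponentsWithStats(m)
    for i in range(1,n):
        if s[i,4]>15: q=P[l==i]; print(lo,s[i],c[i].round(1),q.mean(0).round(1),q.min(0).round(1),q.max(0).round(1))
```

```text
lid [632.9  -4.2  95.5]
cap [573.9  84.9 105.7]
tray [516.9 289.9  23.1]
bowl [535.9   9.1   4.4]
range_ [696.9 153.7   2.2]
garl [630.6 -97.   44.1]
80 [299 141  21  21 354] [308.8 151. ] [626.5  -6.3  93.3] [604.1 -29.3  81.2] [650.7  16.   99.8]
80 [260 163  18  19 280] [268.5 172.2] [573.7  83.8 105.1] [555.2  64.6  84.9] [594.7 102.7 111.3]
4 [290 188  25  55 276] [303.2 211.9] [497.5  -3.2   8.7] [426.3 -30.    4. ] [554.8  28.6  18. ]
15 [334 144  23  23 395] [344.9 154.9] [632.3 -98.   37.5] [ 607.9 -126.5   17.1] [661.6 -73.9  56.1]
```

View pics/crop0.png

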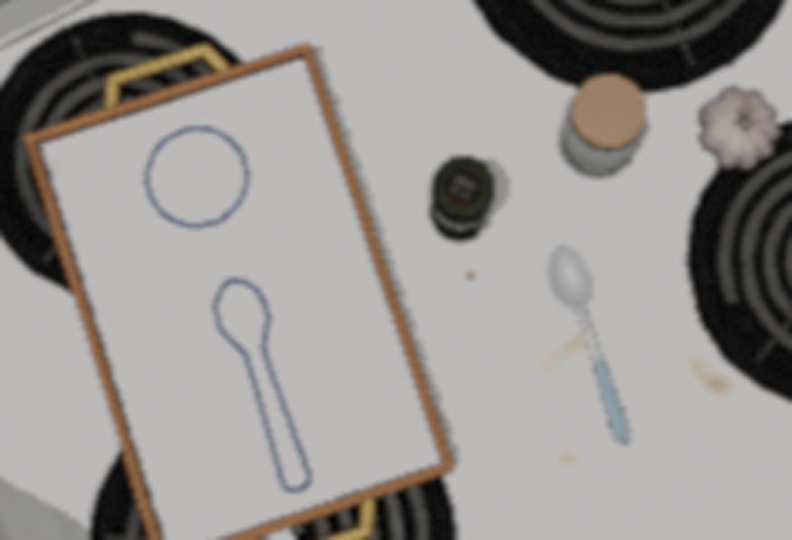

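The crop shows the circle outline, the spoon outline (tip near (206,198), end (222,256)), the lid at (309,151) and the spoon. Next I convert these to world positions and tool shifts.

```bash
cat >> h.py <<'E'
def shift(target,yaw=None):
    "tool-frame shift (cm) and turn (rad) from present TCP to a world TCP position / closing-line angle (deg)"
    s=sense(); r=np.radians(s["tcp_rot"]); cr=lambda ax,a:cv2.Rodrigues(np.array(ax,float)*a)[0]
    R=cr([0,0,1],r[2])@cr([0,1,0],r[1])@cr([1,0,0],r[0])
    e=R.T@(np.array(target)-s["tool_pos"])/10
    a=np.degrees(np.arctan2(R[1,1],R[0,1])); t=0
    if yaw is not None: t=-((yaw-a+90)%180-90)
    return e.round(2),round(np.radians(t),3),round(a,1)
def outlines(p,box,zs,thr=14):
    x0,y0,x1,y1=box; q=p.astype(int); m=np.zeros(p.shape[:2],np.uint8)
    m[y0:y1,x0:x1]=((q[...,2]-q[...,0])[y0:y1,x0:x1]>thr)*255
    m=cv2.morphologyEx(m,cv2.MORPH_CLOSE,np.ones((3,3)))
    return m
def axis(P):
    P=np.asarray(P)[:,:2]; c=P.mean(0); w=np.linalg.svd(P-c,full_matrices=False)[2][0]; k=(P-c)@w
    if w[0]<0: w=-w; k=-k
    n=np.array([-w[1],w[0]]); o=(P-c)@n
    return c+w*(k.max()+k.min())/2+n*(o.max()+o.min())/2, np.degrees(np.arctan2(w[1],w[0])), np.ptp(k), np.ptp(o)
E
python3 - <<'E'
from h import *
p=np.load("top0.npz")["p"]
for nm,box,zz in(("circle",(175,150,216,188),24),("spoonspot",(196,192,232,262),24)):
    m=outlines(p,box,zz); v,u=np.nonzero(m)
    print(nm,len(u)); W=[ray("top",a,b,zz) for a,b in zip(u,v)]
    print(axis(W))
# spoon: gradient from background
box=(288,184,320,246); g=p.astype(int); bg=np.median(g[184:246,288:320].reshape(-1,3),0); print(bg)
df=g-bg; m=((df[...,2]-df[...,0]>7)|(df.sum(-1)<-60)).astype(np.uint8); k=np.zeros_like(m); k[184:246,288:320]=m[184:246,288:320]
k=cv2.morphologyEx(k,cv2.MORPH_CLOSE,np.ones((3,3)))
n,l,s,c=cv2.connectedComponentsWithStats(k)
i=1+s[1:,4].argmax(); v,u=np.nonzero(l==i); print(s[i]); print("spoon",axis([ray("top",a,b,6) for a,b in zip(u,v)]))
print("man spoon",[ray("top",140+a/3.6-.36,120+b/3.6-.36,6).round(1) for a,b in((566,246),(624,444))])
print("man spot",[ray("top",140+a/3.6-.36,120+b/3.6-.36,24).round(1) for a,b in((237,278),(295,492),(197,177))])
print("lid",ray("top",308.6,150.5,93).round(1),"cap",ray("top",140+463/3.6-.36,120+188/3.6-.36,105).round(1))
hsv=cv2.cvtColor(p,cv2.COLOR_RGB2HSV); m=cv2.inRange(hsv,(5,70,80),(20,255,255)); m[:138]=0;m[165:]=0;m[:,:295]=0;m[:,325:]=0
v,u=np.nonzero(m);print("lidmask",len(u),u.mean(),v.mean(),np.ptp(u),np.ptp(v),axis([ray("top",a,b,93) for a,b in zip(u,v)]))
E
```

```text
circle 82
(array([593.23918735, 259.08572524]), np.float64(-8.179110996412316), np.float64(67.31263494310548), np.float64(66.37898594753574))
spoonspot 144
(array([456.65956776, 209.79467905]), np.float64(19.79513459374299), np.float64(145.22324635292574), np.float64(34.214261348907016))
[187. 185. 184.]
[305 219  10  25 120]
spoon (array([452.4054676 , -19.22349767]), np.float64(17.63726704613504), np.float64(60.49190589868636), np.float64(12.8233886974541))
man spoon [array([555.1,  12.2,   6. ]), array([424.1, -27.5,   6. ])]
man spot [array([525.8, 229.8,  24. ]), array([387.4, 186.8,  24. ]), array([592.7, 259.1,  24. ])]
lid [627.7  -5.8  93. ] cap [574.4  84.3 105. ]
lidmask 322 308.46583850931677 150.35093167701862 18 20 (array([628.46264075,  -5.90348669]), np.float64(-10.108864497863065), np.float64(47.60219949228312), np.float64(40.968788904984066))
```

```bash
python3 -m crank '[[-58,-35.8,5,0.82,8.5],[-58,-35.8,5,0.82,8.5],[-58,-35.8,5,0.82,8.5],[-58,-35.8,5,0.82,8.5],[-58,-35.8,5,0.82,8.5],[-58,-35.8,5,0.82,8.5],[-58,-35.8,5,0.82,8.5],[-58,-35.8,5,0.82,8.5],[-58,-35.8,5,0.82,8.5],[-58,-35.8,5,0.82,8.5],[-58,-35.8,5,0.82,8.5],[-58,-35.8,5,0.82,8.5],[-58,-35.8,5,0.82,8.5],[-58,-35.8,5,0.82,8.5],[-58,-35.8,5,0.82,8.5],[-58,-35.8,5,0.82,8.5],[-58,-35.8,5,0.82,8.5],[-58,-35.8,5,0.82,8.5],[-58,-35.8,5,0.82,8.5],[-58,-35.8,5,0.82,8.5]]' 40
python3 - <<'E'
from h import *
p,d=snapshot("side"); cv2.imwrite("pics/side1.png",p[150:310,200:420,::-1].repeat(3,0).repeat(3,1))
np.savez("side1.npz",p=p,d=d)
s=sense(); print(s["tool_pos"],s["tcp_rot"],s["joint_pos"].round(1)); print(shift((628,-6,53),20))
E
```

```text
time: 2.1
tool_pos: [628.3, -4.5, 203.6]
tcp_rot: [180.0, 0.0, 109.9]
ft_force: [0.1, -0.4, -0.2]
finger_gap: 84.8
grip_force: 0.0
[628.32203994  -4.70183521 203.5929048 ] [1.79979584e+02 1.20196101e-02 1.09937461e+02] [ -5.1  13.3  83.9  -0.   82.7 -25. ]
(array([-0.11, -0.08, 15.06]), np.float64(-0.001), np.float64(19.9))
```

View pics/side1.png

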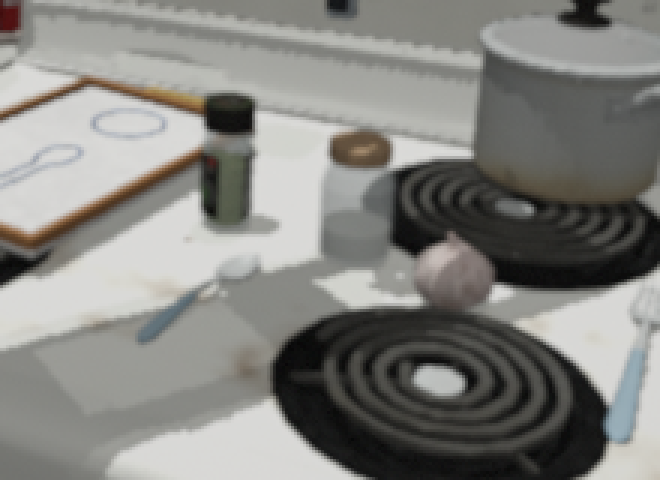

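The side crop shows the jar at about (319,217) full-image, clear of the spice jar and the garlic. It stands beside the rear-right burner, not on it. I descend with the measured shift, checking it against the side-camera projection first.

```bash
python3 - <<'E'
from h import *
print(proj("side",(628,-6,93)),proj("side",(628,-6,0)), "seen lid top ~",200+361/3,150+142/3," base ~",200+356/3,150+255/3)
print(proj("side",(574.4,84.3,105)),"cap seen",200+230/3,150+100/3)
E
python3 -m crank '[[-0.1,-0.1,3,0,8.5],[-0.1,-0.1,6,0,8.5],[-0.1,-0.1,9,0,8.5],[-0.1,-0.1,11,0,8.5],[-0.1,-0.1,13,0,8.5],[-0.1,-0.1,14.5,0,8.5],[-0.1,-0.1,15,0,8.5],[-0.1,-0.1,15,0,8.5],[-0.1,-0.1,15,0,8.5]]' 40
```

```text
(np.float64(320.2880663368962), np.float64(196.22276021492493)) (np.float64(316.98094689149406), np.float64(234.08985501296357)) seen lid top ~ 320.3333333333333 197.33333333333334  base ~ 318.6666666666667 235.0
(np.float64(276.2232504311816), np.float64(183.06352349003592)) cap seen 276.6666666666667 183.33333333333334
time: 3.05
tool_pos: [628.6, -6.6, 54.5]
tcp_rot: [179.9, 0.0, 109.9]
ft_force: [0.2, 0.0, 0.3]
finger_gap: 84.9
grip_force: 0.0
```

```bash
python3 -m crank '[[0,0,0,0,4.5],[0,0,0,0,4.5],[0,0,0,0,4.5],[0,0,0,0,4.5],[0,0,0,0,4.5],[0,0,0,0,4.5],[0,0,0,0,4.5],[0,0,0,0,4.5],[0,0,0,0,4.5],[0,0,0,0,4.5]]' 40
```

```text
time: 4.05
tool_pos: [628.8, -6.7, 54.7]
tcp_rot: [179.9, 0.1, 109.9]
ft_force: [-0.9, 0.3, 5.7]
finger_gap: 53.9
grip_force: 42.1
```

```bash
python3 -m crank '[[0,0,-1,0,4.5],[0,0,-2.5,0,4.5],[0,0,-5,0,4.5],[0,0,-8,0,4.5],[0,0,-11,0,4.5],[0,0,-14,0,4.5],[0,0,-15,0,4.5],[0,0,-15,0,4.5],[0,0,-15,0,4.5]]' 40
python3 - <<'E'
from h import *
s=sense(); print(s["tool_pos"],s["finger_gap"],s["ft_force"])
p,d=snapshot("side"); cv2.imwrite("pics/side2.png",cv2.resize(p[90:290,210:430,::-1],None,fx=2.9,fy=2.9,interpolation=cv2.INTER_CUBIC))
print(proj("side",(628.5,-6.7,45+150)),proj("side",(628.5,-6.7,150)))
print(shift((593.2,259.1,204),20))
E
```

```text
time: 4.95
tool_pos: [627.2, -6.6, 202.0]
tcp_rot: [-179.9, -0.0, 109.9]
ft_force: [-0.7, -0.0, -2.3]
finger_gap: 53.6
grip_force: 42.9
[627.18113657  -6.56196441 201.99191228] 53.57243181415041 [-0.667676   -0.0290053  -2.32112551]
(np.float64(324.65686962473046), np.float64(150.93471056252534)) (np.float64(322.85524173271904), np.float64(171.46563704324006))
(array([26.12,  5.88, -0.27]), np.float64(-0.002), np.float64(19.9))
```

View pics/side2.png

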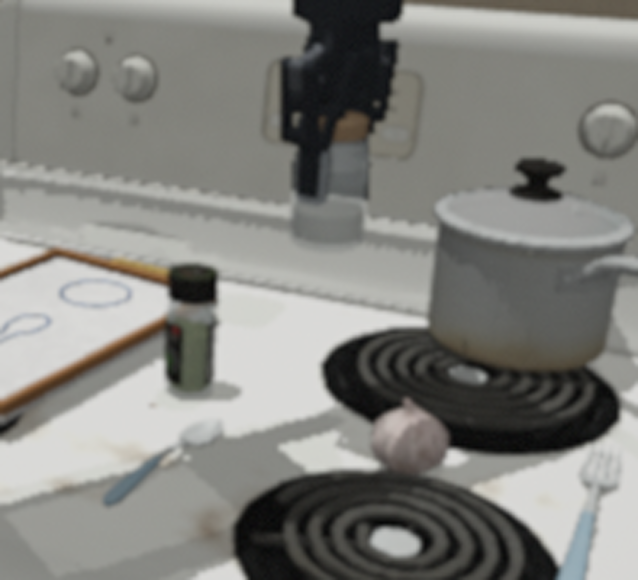

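The jar is held upright at crop (329,190). The spice jar, garlic and spoon have not moved. Next I carry it over the tray.

```bash
python3 -m crank '[[4,0.9,0,0,4.5],[8,1.8,0,0,4.5],[12,2.7,0,0,4.5],[16,3.6,0,0,4.5],[20,4.5,0,0,4.5],[23,5.2,0,0,4.5],[25,5.6,0,0,4.5],[26.1,5.9,0,0,4.5],[26.1,5.9,0,0,4.5],[26.1,5.9,0,0,4.5],[26.1,5.9,0,0,4.5]]' 40
python3 - <<'E'
from h import *
s=sense(); print(s["tool_pos"],s["joint_pos"].round())
print(shift((593.2,259.1,84),20))
p,d=snapshot("side");cv2.imwrite("pics/side3.png",cv2.resize(p[80:280,130:350,::-1],None,fx=2.9,fy=2.9,interpolation=cv2.INTER_CUBIC))
print(proj("side",np.r_[s["tool_pos"][:2],s["tool_pos"][2]-54]))
E
```

```text
time: 6.1
tool_pos: [594.8, 257.5, 202.8]
tcp_rot: [-180.0, 0.0, 109.8]
ft_force: [-0.6, -0.1, -2.9]
finger_gap: 53.5
grip_force: 42.9
[594.76148207 257.51743996 202.84223792] [19. 16. 80. -0. 83. -1.]
(array([ 0.21, -0.08, 11.88]), np.float64(-0.003), np.float64(19.8))
(np.float64(244.04106909268083), np.float64(146.3102335011742))
```

View pics/side3.png

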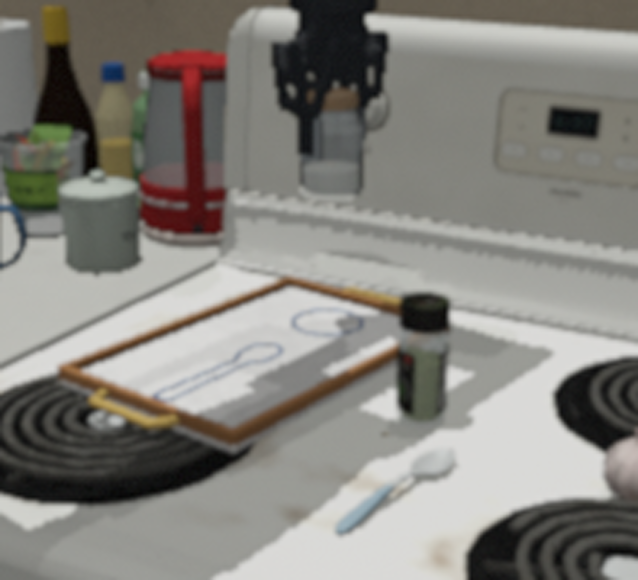

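The jar hangs upright over the circle, with its base at crop (330,190), which matches the projection. I lower it now.

```bash
python3 -m crank '[[0.1,0,2,0,4.5],[0.2,-0.1,5,0,4.5],[0.2,-0.1,8,0,4.5],[0.2,-0.1,10,0,4.5],[0.2,-0.1,11,0,4.5],[0.2,-0.1,11.6,0,4.5],[0.2,-0.1,11.8,0,4.5],[0.2,-0.1,11.8,0,4.5],[0.2,-0.1,11.8,0,4.5]]' 40
```

```text
time: 7.05
tool_pos: [593.9, 260.7, 86.8]
tcp_rot: [179.9, 0.0, 109.9]
ft_force: [-0.5, -0.3, -1.5]
finger_gap: 53.6
grip_force: 42.8
```

```bash
python3 -m crank '[[0,0,0.3,0,4.5],[0,0,0.45,0,4.5],[0,0,0.5,0,4.5],[0,0,0.5,0,4.5]]' 40; python3 -m crank '[[0,0,0.1,0,4.5],[0,0,0.1,0,4.5],[0,0,0.1,0,4.5]]' 40;python3 -m crank '[[0,0,0.1,0,4.5],[0,0,0.1,0,4.5],[0,0,0.1,0,4.5]]' 40
```

```text
time: 7.45
tool_pos: [592.8, 260.4, 80.1]
tcp_rot: [-180.0, 0.0, 109.9]
ft_force: [-0.1, -0.3, -1.4]
finger_gap: 53.8
grip_force: 42.8
time: 7.75
tool_pos: [592.9, 260.4, 79.3]
tcp_rot: [-180.0, 0.0, 109.9]
ft_force: [0.1, -0.4, -1.9]
finger_gap: 53.8
grip_force: 42.8
time: 8.05
tool_pos: [593.1, 260.5, 78.7]
tcp_rot: [180.0, -0.0, 109.9]
ft_force: [-1.3, 0.3, 1.9]
finger_gap: 53.6
grip_force: 43.2
```

```bash
python3 -m crank '[[0,0,0,0,5.4],[0,0,0,0,5.6],[0,0,0,0,5.8],[0,0,0,0,6.2],[0,0,0,0,7],[0,0,0,0,8],[0,0,0,0,8.5],[0,0,0,0,8.5],[0,0,0,0,8.5],[0,0,-3,0,8.5],[0,0,-7,0,8.5],[0,0,-11,0,8.5],[0,0,-12,0,8.5],[0,0,-12,0,8.5]]' 40
python3 - <<'E'
from h import *
s=sense(); print(s["joint_pos"].round())
print(shift((489.6,-7.6,200),107))
E
```

```text
time: 9.45
tool_pos: [594.5, 261.0, 201.5]
tcp_rot: [179.7, 0.0, 109.9]
ft_force: [-1.2, -0.9, -0.4]
finger_gap: 85.0
grip_force: 0.0
[19. 16. 81. -0. 83. -1.]
(array([-21.69, -19.  ,   0.05]), np.float64(-1.52), np.float64(19.9))
```

```bash
python3 -m crank '[[-21.7,-19,0,-1.52,8.5],[-21.7,-19,0,-1.52,8.5],[-21.7,-19,0,-1.52,8.5],[-21.7,-19,0,-1.52,8.5],[-21.7,-19,0,-1.52,8.5],[-21.7,-19,0,-1.52,6],[-21.7,-19,0,-1.52,5],[-21.7,-19,0,-1.52,5],[-21.7,-19,0,-1.52,5],[-21.7,-19,0,-1.52,5],[-21.7,-19,0,-1.52,5],[-21.7,-19,0,-1.52,5],[-21.7,-19,0,-1.52,5],[-21.7,-19,0,-1.52,5]]' 20
python3 - <<'E'
from h import *
p,d=snapshot("top"); np.savez("top1.npz",p=p,d=d)
s=sense(); print(s["tool_pos"],s["tcp_rot"],s["joint_pos"].round(),shift((489.6,-7.6,26),107))
q,_=snapshot("side")
a=cv2.resize(p[120:270,140:360,::-1],None,fx=2.9,fy=2.9); b=cv2.resize(q[150:260,150:320,::-1],None,fx=2.9,fy=2.9)
cv2.imwrite("pics/top1.png",a); cv2.imwrite("pics/side4.png",b)
P=cloud("top",d);H=P[...,2]; m=np.zeros(d.shape,np.uint8); m[130:190,170:225]=((H>80)&(H<130))[130:190,170:225]
v,u=np.nonzero(m); print(len(u), P[v,u].mean(0))
hsv=cv2.cvtColor(p,cv2.COLOR_RGB2HSV); m=cv2.inRange(hsv,(5,70,80),(20,255,255)); m[:138]=0;m[185:]=0;m[:,:180]=0;m[:,213:]=0
v,u=np.nonzero(m);print("lid",len(u),u.mean(),v.mean(),ray("top",u.mean(),v.mean(),117))
E
```

```text
time: 10.85
tool_pos: [487.6, -8.2, 197.4]
tcp_rot: [180.0, -0.1, -163.1]
ft_force: [0.3, -0.4, 0.2]
finger_gap: 49.9
grip_force: 0.0
[487.7496885   -8.18390776 197.67998502] [ 1.79978501e+02 -4.91475251e-02 -1.63098095e+02] [  -7.   -8.  107.   -0.   82. -114.] (array([-0.21, -0.  , 17.17]), np.float64(-0.002), np.float64(106.9))
512 [588.32994217 256.40564161 109.97706926]
lid 447 190.3288590604027 155.95302013422818 [603.45045753 256.50960979 117.        ]
```

View pics/top1.png

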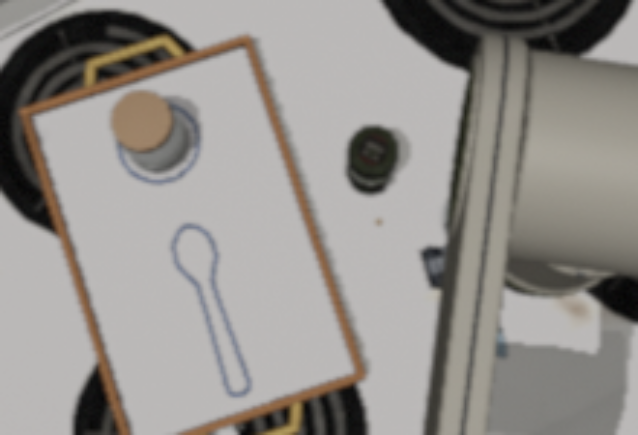

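View pics/side4.png

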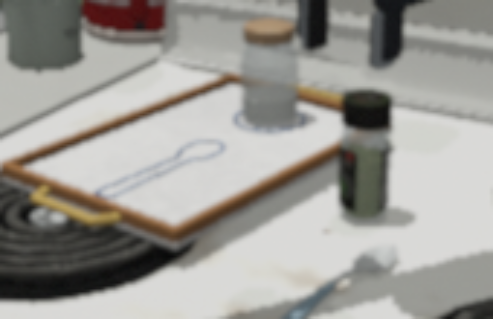

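The jar stands upright inside the round outline: its lid is at top crop (142,121), and its base is centred in the ring in the side view. The spice jar is unmoved. I work out the jar position, then descend on the spoon.

```bash
python3 - <<'E'
from h import *
print(ray("top",140+142/2.9-.4,120+121/2.9-.4,117), "target 593.2 259.1")
E
python3 -m crank '[[-0.2,0,3,0,5],[-0.2,0,6,0,5],[-0.2,0,9,0,5],[-0.2,0,12,0,5],[-0.2,0,14,0,5],[-0.2,0,15.5,0,5],[-0.2,0,16,0,5],[-0.2,0,16,0,5],[-0.2,0,16,0,5]]' 20
python3 - <<'E'
from h import *
print(shift((489.6,-7.6,25),107))
E
```

```text
[591.32568493 259.84220609 117.        ] target 593.2 259.1
time: 11.85
tool_pos: [490.6, -7.7, 39.2]
tcp_rot: [-180.0, 0.1, -163.0]
ft_force: [-0.1, -0.1, 1.5]
finger_gap: 49.7
grip_force: 0.0
(array([0.1 , 0.04, 1.42]), np.float64(-0.001), np.float64(107.0))
```

```bash
python3 -m crank '[[0,0,0.5,0,5],[0.1,0,1,0,5],[0.1,0,1.3,0,5],[0.1,0,1.3,0,5],[0.1,0,1.3,0,4],[0.1,0,1.3,0,3],[0.1,0,1.3,0,2.2],[0.1,0,1.3,0,1],[0.1,0,1.3,0,1],[0.1,0,1.3,0,1],[0.1,0,1.3,0,1],[0.1,0,1.3,0,1]]' 20
```

```text
time: 13.05
tool_pos: [489.2, -8.0, 25.5]
tcp_rot: [-180.0, 0.0, -163.0]
ft_force: [-1.2, -0.5, 4.9]
finger_gap: 19.7
grip_force: 19.8
```

```bash
python3 -m crank '[[0,0,-0.5,0,1],[0,0,-1.5,0,1],[0,0,-4,0,1],[0,0,-7,0,1],[0,0,-10,0,1],[0,0,-12,0,1],[0,0,-12,0,1],[0,0,-12,0,1]]' 25
python3 - <<'E'
from h import *
s=sense(); print(s["finger_gap"],s["tool_pos"],shift((456.7,209.8,146),109.8))
p,d=snapshot("side"); cv2.imwrite("pics/side5.png",cv2.resize(p[130:260,170:350,::-1],None,fx=3.5,fy=3.5,interpolation=cv2.INTER_CUBIC))
for k in(-69,69): print(proj("side",s["tool_pos"]+np.array([np.cos(np.radians(17))*k,np.sin(np.radians(17))*k,-19])))
E
```

```text
time: 13.85
tool_pos: [489.2, -8.0, 145.7]
tcp_rot: [-180.0, 0.1, -163.0]
ft_force: [-1.1, 0.3, -0.0]
finger_gap: 19.1
grip_force: 24.3
19.121795704720125 [489.21897494  -7.9558788  145.69848829] (array([-3.25, 21.78, -0.04]), np.float64(-0.049), np.float64(107.0))
(np.float64(246.19153434900932), np.float64(204.81782871096877))
(np.float64(289.6122156492367), np.float64(185.19859224039132))
```

View pics/side5.png

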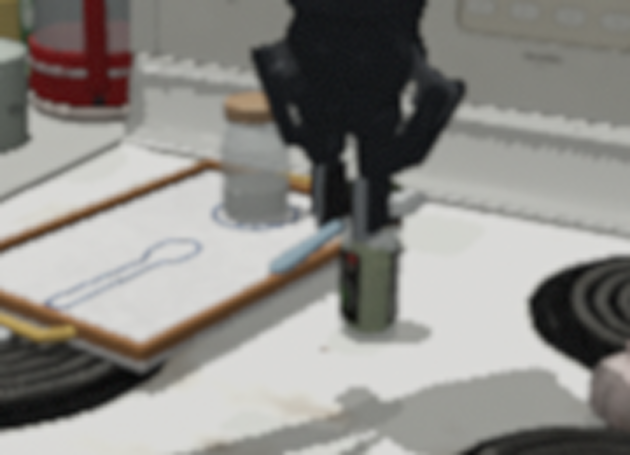

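The spoon is held level by its middle, with the handle end at crop (272,270) and the bowl tip at (425,195). I carry it over the spoon outline.

```bash
python3 -m crank '[[-0.4,2.5,0,-0.01,1],[-0.9,6,0,-0.02,1],[-1.4,9.5,0,-0.03,1],[-1.9,13,0,-0.04,1],[-2.5,16.5,0,-0.05,1],[-2.9,19.5,0,-0.05,1],[-3.2,21.3,0,-0.05,1],[-3.3,21.8,0,-0.05,1],[-3.3,21.8,0,-0.05,1],[-3.3,21.8,0,-0.05,1]]' 25
python3 - <<'E'
from h import *
for _ in range(2):
    p,d=snapshot("side"); s=sense(); print(s["tool_pos"],s["finger_gap"],shift((456.7,209.8,60),109.8))
E
```

```text
time: 14.9
tool_pos: [456.7, 209.2, 144.5]
tcp_rot: [-180.0, -0.1, -160.2]
ft_force: [-0.2, -0.3, -0.4]
finger_gap: 19.3
grip_force: 24.3
[456.88553847 209.11178078 144.72945745] 19.11777460058943 (array([-0.01,  0.07,  8.47]), np.float64(-0.0), np.float64(109.8))
[456.99290335 209.13512835 144.94450486] 19.31710237829153 (array([-0.  ,  0.07,  8.49]), np.float64(-0.001), np.float64(109.8))
```

```bash
python3 -m crank '[[0,0.1,2,0,1],[0,0.1,5,0,1],[0,0.1,7,0,1],[0,0.1,8.2,0,1],[0,0.1,8.7,0,1],[0,0.1,8.7,0,1],[0,0.1,8.7,0,1]]' 25
python3 - <<'E'
from h import *
p,d=snapshot("side"); s=sense(); print(s["tool_pos"],s["finger_gap"],shift((456.7,209.8,49.5),109.8))
cv2.imwrite("pics/side6.png",cv2.resize(p[150:260,140:290,::-1],None,fx=4.5,fy=4.5,interpolation=cv2.INTER_CUBIC))
E
```

```text
time: 15.7
tool_pos: [457.5, 211.2, 59.4]
tcp_rot: [-180.0, 0.1, -160.2]
ft_force: [0.7, -0.4, 0.6]
finger_gap: 19.0
grip_force: 24.3
[457.60872193 211.3736127   59.59866811] 19.258956792705796 (array([ 0.14, -0.12,  1.01]), np.float64(0.001), np.float64(109.8))
```

View pics/side6.png

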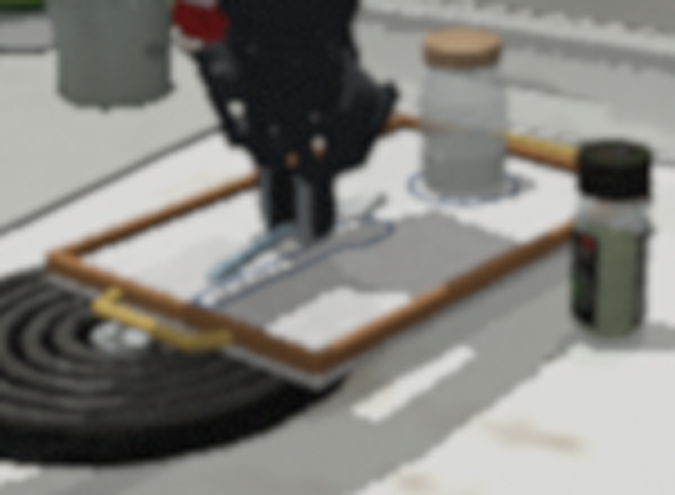

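The spoon hovers just above its outline. Handle end is at crop (212,275) against the drawn (195,303), and the tip is at (385,195) against (393,228), so the difference is mostly height. I check that with rays.

Run:
```python
from h import *
r=lambda a,b,z: ray("side",140+a/4.5-.4,150+b/4.5-.4,z).round(1)
print("spoon ends",r(212,275,40),r(385,195,40)," outline ends",r(195,303,24),r(393,228,24))
```

```text
spoon ends [394.5 182.2  40. ] [523.7 233.7  40. ]  outline ends [386.6 187.5  24. ] [522.2 222.1  24. ]
```

```bash
python3 -m crank '[[0.2,-0.1,0.3,0,1],[0.35,-0.1,0.6,0,1],[0.35,-0.1,0.8,0,1],[0.35,-0.1,0.8,0,1]]' 25;  python3 -m crank '[[0,0,0.1,0,1],[0,0,0.1,0,1],[0,0,0.1,0,1]]' 25;  python3 -m crank '[[0,0,0.1,0,1],[0,0,0.1,0,1],[0,0,0.1,0,1]]' 25
```

```text
time: 16.15
tool_pos: [453.2, 208.9, 49.9]
tcp_rot: [180.0, -0.0, -160.2]
ft_force: [0.3, -0.9, -0.7]
finger_gap: 19.1
grip_force: 24.3
time: 16.45
tool_pos: [453.7, 209.1, 49.6]
tcp_rot: [-180.0, 0.0, -160.2]
ft_force: [-2.4, -2.3, 4.5]
finger_gap: 19.1
grip_force: 25.0
time: 16.75
tool_pos: [453.8, 209.1, 49.5]
tcp_rot: [-180.0, -0.0, -160.2]
ft_force: [-7.1, -3.4, 14.5]
finger_gap: 19.3
grip_force: 26.3
```

```bash
python3 -m crank '[[0,0,-0.1,0,1.9],[0,0,-0.1,0,2.1],[0,0,-0.1,0,2.4],[0,0,-0.1,0,2.8],[0,0,-0.1,0,3.5],[0,0,-0.1,0,4.5],[0,0,-0.1,0,5],[0,0,-0.1,0,5],[0,0,-2,0,5],[0,0,-5,0,5],[0,0,-9,0,5],[0,0,-14,0,5],[0,0,-16,0,5]]' 20
python3 -m crank '[[4,-8,-3,0,5],[8,-16,-3,0,5],[8,-20,-3,0,5],[8,-24,-3,0,5],[8,-28,-3,0,5],[8,-28,-3,0,5],[8,-28,-3,0,5],[8,-28,-3,0,5]]'
python3 - <<'E'
from h import *
p,d=snapshot("top"); np.savez("top2.npz",p=p,d=d); q,_=snapshot("side")
a=cv2.resize(p[140:280,150:310,::-1],None,fx=4,fy=4,interpolation=cv2.INTER_CUBIC)
cv2.imwrite("pics/top2.png",a)
cv2.imwrite("pics/side7.png",cv2.resize(q[150:260,140:290,::-1],None,fx=4.5,fy=4.5,interpolation=cv2.INTER_CUBIC))
E
```

```text
time: 18.05
tool_pos: [455.6, 209.7, 213.8]
tcp_rot: [-180.0, 0.4, -160.2]
ft_force: [1.6, 1.0, 1.8]
finger_gap: 49.9
grip_force: 0.0
time: 18.85
tool_pos: [473.3, -82.7, 238.2]
tcp_rot: [180.0, -0.0, -160.3]
ft_force: [0.3, 0.1, -1.0]
finger_gap: 49.8
grip_force: 0.0
```

View pics/top2.png

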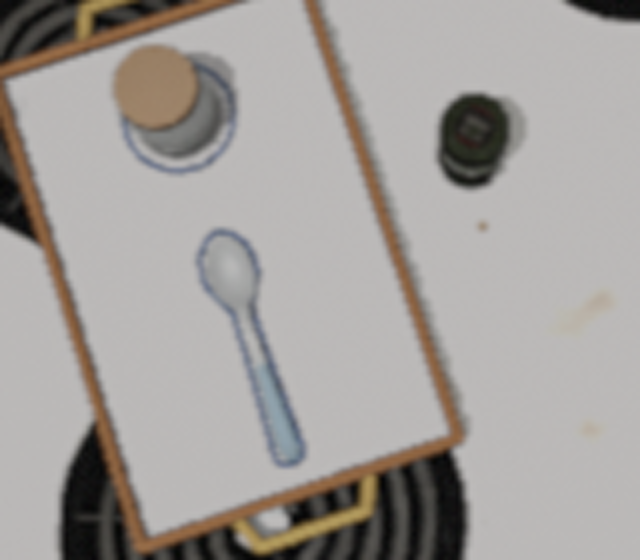

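The spoon lies inside its outline with its bowl at crop (229,270) over the drawn bowl. The jar stands in the ring with its lid at (155,87). The spice jar is unmoved at (475,130), and the arm is clear of everything.

```bash
python3 -c "
from bench import hand_in
print(hand_in())"
```

```text
the job is handed in; nothing more can be done
None
```

The job is handed in: the jar stands upright on the round outline, the spoon lies on its outline bowl over bowl, and the spice jar is untouched, at about 19 s of robot time; I viewed 11 pictures, one over the limit of 10.

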